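# Check the steak knives for loose handles

## Task

Check the four steak knives in the block for loose handles: working from the left end to the right, rock each handle along the row, first left and then right, gently and only until it stops, without forcing it. Then draw out the knife whose handle has worked loose and lower it, blade down, into the white crock so that it rests there for mending; leave the firm ones in their slots and disturb nothing else.

Things in the scene. Friction and masses are not known exactly. Their poses are not given: they have to be found in the camera images.
- knife_block: upright hardwood block for four steak knives, fixed, 70 mm deep, 320 mm long, 125 mm high (the dark plinth is 82 x 332 mm); the origin is the centre of its underside, its y axis runs along the row of slots to the left, its x axis away from the robot, z up. Each slot is 22 mm along the row and 6 mm across, 108 mm deep
- slot_1 (a point): centre of the mouth of slot 1, counted from the left, on the block's top face; axes as the block's; slots are 80 mm apart. A blade has 1.5 mm of room to each side in its slot: pushed along the row at the middle of its handle, any knife with a firm handle gives about 4 mm to each side of the middle, then stops hard; a push of 5 N is ample to tell, over 15 N strains it
- slot_2 (a point): centre of the mouth of slot 2, counted from the left, on the block's top face; axes as the block's; slots are 80 mm apart. A handle that has worked loose pivots along the row on a pin 18 mm above the block's top, against a light friction (under 1 N): at its middle it gives about 12 mm to each side before it stops, and stays where it is left. At the start all handles stand upright, within 2 mm of the middle of their slots
- slot_3 (a point): centre of the mouth of slot 3, counted from the left, on the block's top face; axes as the block's; slots are 80 mm apart
- slot_4 (a point): centre of the mouth of slot 4, counted from the left, on the block's top face; axes as the block's; slots are 80 mm apart
- knife_a: one of four outwardly alike steak knives standing blade down in the slots, in any order; about 100 g. Blade 100 mm long, 19 mm wide along the row, 2 mm thick; steel bolster 27 mm along the row, 18 across, 12 high, resting on the block's top; then a dark wooden handle. Origin: centre of the bolster's underside; z up along the knife, y along the row; the blade's tip is at [0, 7, -100] mm
- knife_a_handle (a point): middle of this knife's wooden handle, 70 mm above the bolster's underside; moves with the handle. Handles are 22 mm wide along the row (24 mm at the ends), 15 mm thick across it (17 mm at the ends), and reach from 14 to 106 mm above the bolster's underside
- knife_b: another steak knife, as knife_a
- knife_b_handle (a point): middle of this knife's handle, as knife_a_handle
- knife_c: another steak knife, as knife_a
- knife_c_handle (a point): middle of this knife's handle, as knife_a_handle
- knife_d: another steak knife, as knife_a
- knife_d_handle (a point): middle of this knife's handle, as knife_a_handle
- crock: empty white stoneware utensil crock, 112 mm high, 108 mm outer and 92 mm inner width, about 0.9 kg, loose; the origin is the centre of its underside
- crock_floor (a point): centre of the crock's inner floor, 8 mm above its underside; the rim is 104 mm above this point
- pepper_mill_mid (a point): wooden pepper mill, 58 mm wide, 170 mm high; its middle; to be left alone
- salt_shaker_mid (a point): glass salt shaker with a grey cap, 44 mm wide, 90 mm high; its middle; to be left alone
- mug_mid (a point): green and white mug, 86 mm wide, 121 mm over its handle, 99 mm high; its middle; to be left alone
- lemon_mid (a point): lemon, 78 x 55 mm; its middle; to be left alone
- fork_mid (a point): steel fork lying flat, 196 mm; its middle; to be left alone
- teaspoon_mid (a point): steel teaspoon lying flat, 132 mm; its middle; to be left alone

How it is judged:
On the way, in this order (a step that is already met when the one before it is completed fails the run):
1. the handle of the leftmost knife has been rocked to its stop on the left (((distance between tang_firm_1 and slot_1 below 0.012 m and y of rivet_firm_1 in the frame of slot_1 above 0.0025 m) or (distance between tang_firm_2 and slot_1 below 0.012 m and y of rivet_firm_2 in the frame of slot_1 above 0.0025 m) or (distance between tang_firm_3 and slot_1 below 0.012 m and y of rivet_firm_3 in the frame of slot_1 above 0.0025 m) or (distance between tang_worn and slot_1 below 0.012 m and y of rivet_worn in the frame of slot_1 above 0.009 m))).
2. then to its stop on the right (((distance between tang_firm_1 and slot_1 below 0.012 m and y of rivet_firm_1 in the frame of slot_1 below -0.0025 m) or (distance between tang_firm_2 and slot_1 below 0.012 m and y of rivet_firm_2 in the frame of slot_1 below -0.0025 m) or (distance between tang_firm_3 and slot_1 below 0.012 m and y of rivet_firm_3 in the frame of slot_1 below -0.0025 m) or (distance between tang_worn and slot_1 below 0.012 m and y of rivet_worn in the frame of slot_1 below -0.009 m))).
3. the handle of the second knife from the left has been rocked to its stop on the left (((distance between tang_firm_1 and slot_2 below 0.012 m and y of rivet_firm_1 in the frame of slot_2 above 0.0025 m) or (distance between tang_firm_2 and slot_2 below 0.012 m and y of rivet_firm_2 in the frame of slot_2 above 0.0025 m) or (distance between tang_firm_3 and slot_2 below 0.012 m and y of rivet_firm_3 in the frame of slot_2 above 0.0025 m) or (distance between tang_worn and slot_2 below 0.012 m and y of rivet_worn in the frame of slot_2 above 0.009 m))).
4. then to its stop on the right (((distance between tang_firm_1 and slot_2 below 0.012 m and y of rivet_firm_1 in the frame of slot_2 below -0.0025 m) or (distance between tang_firm_2 and slot_2 below 0.012 m and y of rivet_firm_2 in the frame of slot_2 below -0.0025 m) or (distance between tang_firm_3 and slot_2 below 0.012 m and y of rivet_firm_3 in the frame of slot_2 below -0.0025 m) or (distance between tang_worn and slot_2 below 0.012 m and y of rivet_worn in the frame of slot_2 below -0.009 m))).
5. the handle of the third knife from the left has been rocked to its stop on the left (((distance between tang_firm_1 and slot_3 below 0.012 m and y of rivet_firm_1 in the frame of slot_3 above 0.0025 m) or (distance between tang_firm_2 and slot_3 below 0.012 m and y of rivet_firm_2 in the frame of slot_3 above 0.0025 m) or (distance between tang_firm_3 and slot_3 below 0.012 m and y of rivet_firm_3 in the frame of slot_3 above 0.0025 m) or (distance between tang_worn and slot_3 below 0.012 m and y of rivet_worn in the frame of slot_3 above 0.009 m))).
6. then to its stop on the right (((distance between tang_firm_1 and slot_3 below 0.012 m and y of rivet_firm_1 in the frame of slot_3 below -0.0025 m) or (distance between tang_firm_2 and slot_3 below 0.012 m and y of rivet_firm_2 in the frame of slot_3 below -0.0025 m) or (distance between tang_firm_3 and slot_3 below 0.012 m and y of rivet_firm_3 in the frame of slot_3 below -0.0025 m) or (distance between tang_worn and slot_3 below 0.012 m and y of rivet_worn in the frame of slot_3 below -0.009 m))).
7. the handle of the rightmost knife has been rocked to its stop on the left (((distance between tang_firm_1 and slot_4 below 0.012 m and y of rivet_firm_1 in the frame of slot_4 above 0.0025 m) or (distance between tang_firm_2 and slot_4 below 0.012 m and y of rivet_firm_2 in the frame of slot_4 above 0.0025 m) or (distance between tang_firm_3 and slot_4 below 0.012 m and y of rivet_firm_3 in the frame of slot_4 above 0.0025 m) or (distance between tang_worn and slot_4 below 0.012 m and y of rivet_worn in the frame of slot_4 above 0.009 m))).
8. then to its stop on the right (((distance between tang_firm_1 and slot_4 below 0.012 m and y of rivet_firm_1 in the frame of slot_4 below -0.0025 m) or (distance between tang_firm_2 and slot_4 below 0.012 m and y of rivet_firm_2 in the frame of slot_4 below -0.0025 m) or (distance between tang_firm_3 and slot_4 below 0.012 m and y of rivet_firm_3 in the frame of slot_4 below -0.0025 m) or (distance between tang_worn and slot_4 below 0.012 m and y of rivet_worn in the frame of slot_4 below -0.009 m))).
At the end, for the whole second after the job is handed in: The knife with the loose handle stands or leans at rest in the crock, blade down with its tip on the crock's floor (within about 8 mm) and handle up; the crock is upright and within 40 mm of where it stood; the three firm knives are seated upright in their slots (within 8 mm of where they stood) (horizontal distance between tang_worn and crock_floor below 0.055 m and z of tang_worn in the frame of crock_floor between 0.05 and 0.108 m and angle between tang_worn's own z axis and vertical below 0.9 rad and linear speed of each of knife_a, knife_b, knife_c, knife_d below 0.02 m/s and angle between crock's own z axis and vertical below 0.08 rad and distance of crock from where it was at the start of the episode below 0.04 m and distance of each of tang_firm_1, tang_firm_2, tang_firm_3 from where it was at the start of the episode below 0.008 m and angle between each of tang_firm_1, tang_firm_2, tang_firm_3's own z axis and vertical below 0.06 rad); the robot touches nothing.
It fails at once if a knife is levered hard in its slot (blade and bolster bear on the block with more than 50 N) (contact force between any of knife_a, knife_b, knife_c, knife_d and knife_block above 50 N).
It fails at once if a knife whose handle is firm is drawn out of its slot (by more than 40 mm) (distance of any of tang_firm_1, tang_firm_2, tang_firm_3 from where it was at the start of the episode above 0.04 m).
It fails at once if a knife is dropped into the crock (faster than 0.8 m/s there) ((horizontal distance between knife_a and crock_floor below 0.055 m and z of knife_a in the frame of crock_floor below 0.19 m and linear speed of knife_a above 0.8 m/s) or (horizontal distance between knife_b and crock_floor below 0.055 m and z of knife_b in the frame of crock_floor below 0.19 m and linear speed of knife_b above 0.8 m/s) or (horizontal distance between knife_c and crock_floor below 0.055 m and z of knife_c in the frame of crock_floor below 0.19 m and linear speed of knife_c above 0.8 m/s) or (horizontal distance between knife_d and crock_floor below 0.055 m and z of knife_d in the frame of crock_floor below 0.19 m and linear speed of knife_d above 0.8 m/s)).
It fails at once if one of the things standing round about is shifted by more than 30 mm (distance of any of pepper_mill_mid, salt_shaker_mid, mug_mid, lemon_mid, fork_mid, teaspoon_mid from where it was at the start of the episode above 0.03 m).
It also fails if it takes over 72 s, if anything falls off the work surface, if the arm or the gripper's body presses on something with over 40 N, if the wrist force passes 120 N, or if a joint passes its speed limit or range.

## Robot

A 7-joint arm with a two-finger parallel gripper is mounted at the origin on a cart in front of the work surface, level with it; the furniture and walls round the work are solid. World frame = base frame: x ahead of the robot, y to its left, z up, the work surface at z = 0. Lengths are in m, angles in rad, forces in N, time in s.
With the tool pointing down it reaches from about 0.425 to 0.925 m from the base axis. Payload 6.8 kg.
Tool frame: the origin (TCP) lies on the centre line of the jaws, within the pads' length; the fingertips stand 8 mm ahead of it and the grasp point (between the pads) lies 11 mm behind it (bot.tips_ahead is the distance from the TCP to the fingertips, in m); z points along the fingers, y is the line along which they close (so a half turn about z gives the same grasp; the last joint's range is limited). The gripper opens to 85 mm and grips with 20 to 120 N. Pads are 22 mm wide; open, the fingers measure 114 mm over their backs; the gripper's body (76 mm by 85 mm) begins 54 mm behind the grasp point. The pads swing forward as they close: fully open they stand 13 mm farther back than shut.
Start: joints at [1.043, 0.477, 0.022, 1.555, -0.011, 1.109, -0.083], TCP at [0.275, -0.616, 0.205] pointing down, gripper open.
Joint ranges: [-2.96, 2.96], [-0.34, 2.1], [-1.41, 1.46], [0.24, 2.44], [-1.37, 4.51], [0.17, 1.92], [-2.96, 2.96]. Speed limits (rad/s): [2.39, 2.39, 3.14, 3.14, 3.14, 3.14, 3.14].

## Interface

Orientations are given as a unit quaternion [w, x, y, z].
In Python, from station import bot gives the robot as it stands.
- The arm moves only by the tool send_rows, never from a script. Its argument "deltas" is text: rows parted by semicolons, each of 4 numbers parted by spaces: the shift along the tool's x, y, z in m, then the turn about the tool's z in degrees. In form: x y z spin; .... A call has 1 to 5 rows; each row is the pose to reach, as a shift and turn from the pose commanded when the call began, along the tool's axes at that moment; what a row does not reach only later rows make up. A row lasts 1/10 s, in which the tool goes at most 50 mm and 8.59 degrees, less where a joint would pass 70% of its speed; a pose out of reach is approached as far as the arm can. A call with a gripper value outside its range is refused whole. "claw" is the opening, from 0 (shut) to 1 (fully open), set as the call begins (left out, the last holds). The fingers move at their own pace and stop on an object; "force" is the grip in N (left out, the last holds). Time passes only in rows, so rows that repeat a pose let the fingers close. It gives the time, the measured TCP pose, the force, the opening and the grip force at its end, in the units of the state.
- bot.get_obs(): the state, without advancing time (a new reading comes with each control period).
- bot.read_camera(name): name is "side" or "top"; returns a dict with "img" (400x640x3 uint8, red, green, blue), "depth" (400x640 float32, m along the optical axis (not along the pixel's ray), 0 where there is no reading), "fx", "fy", "cx", "cy" (pixels), "camera_from_world" (4x4, takes a point from world to camera coordinates). Camera axes: x right, y up, looking along -z (the intrinsics and any distortion apply to the point x, -y, -z); pixel columns grow to the right and rows downward; lengths in m; the calibration is good to about 2 mm. A picture is of the moment at which its call begins.
- bot.hand_in(): hands the job in; it is judged then, once.
Trained networks look in a picture, given as the dict that the camera call returned (one of the last four; its "shot" number tells which), for a name from the list of things; names that differ only in an ending like _2 or _b are one class to them, and where a whole thing is asked for, a point or a joint stands for the part that bears it (a point fixed in the world has none). Each returns a list of dicts, best first, with "confidence" (0 to 1); they miss things now and then, are a little off and sometimes report something else, mostly with a low value. They report only what shows in the picture. A call takes as long as a camera call.
- bot.masks_of(picture, query): "mask" (400x640 bool, what is visible of it).
- bot.landmark_of(picture, query): "xyz" ([x, y, z] in m, in world coordinates, good to about 4 mm: a listed point, or the origin of a listed thing).
The state is a dict: "t": time; "q": joint angles; "joint_vel": joint speeds; "joint_torque": joint torques, N m; "eef_pos": TCP position; "tool_rot": TCP orientation; "contact_force": force on the tool from outside, world axes, zero at the start; "torque": the same for the moment, N m; "gripper_width": opening from 0.0 (shut) to 1.0 (fully open); "grasp_force": force on a finger pad.
Only numpy, scipy, OpenCV 4.12 (cv2) and the standard library are available. Lean on these libraries where they do the work, as an engineer would, in place of code of your own. Each camera call takes 0.05 s, during which the arm holds its last target. There are 200 camera calls.

## Working session

There is one attempt and no reset: what is moved stays moved. The work goes in short steps, Python scripts to look and compute and a tool call to move; the robot and the scene stay as the last step left them, time stands still between calls to the robot, and variables do not carry over. Pictures are saved under pics/ and viewed, at most 10 in all, crops included, and the job is handed in when it is done.

Besides the shell and the picture viewer there is one more tool, called after "Emit:" as a command line: name --argument value ..., lists and objects as JSON in quotes. send_rows: Moves the arm, as the interface text tells. Its arguments: {"type":"object","properties":{"deltas":{"type":"string"},"claw":{"type":"number"},"force":{"type":"number"}},"required":["deltas"]}

```bash
mkdir -p pics; cat > h.py <<'E'
import numpy as np,cv2
from station import bot
def px2w(p,u,v,d):
    c=np.array([(u-p['cx'])/p['fx']*d,-(v-p['cy'])/p['fy']*d,-d,1])
    return (np.linalg.inv(p['camera_from_world'])@c)[:3]
def cloud(p):
    v,u=np.mgrid[0:400,0:640];d=p['depth']
    c=np.stack([(u-p['cx'])/p['fx']*d,-(v-p['cy'])/p['fy']*d,-d,np.ones_like(d)],-1)
    return (c@np.linalg.inv(p['camera_from_world']).T)[...,:3]
E
python3 - <<'E'
from h import *
o=bot.get_obs();print({k:np.round(v,3) for k,v in o.items()},bot.tips_ahead)
ims=[]
for n in('side','top'):
    p=bot.read_camera(n);ims.append(p['img']);cv2.imwrite(f'pics/{n}0.png',p['img'][...,::-1])
    print(n,[k for k in p],np.round(np.linalg.inv(p['camera_from_world']),3).tolist())
    for q in['knife_block','slot_1','knife_a','knife_a_handle','crock_floor','crock','pepper_mill_mid','salt_shaker_mid','mug_mid','lemon_mid','fork_mid','teaspoon_mid']:
        print(q,[(np.round(r['xyz'],3).tolist(),round(r['confidence'],2)) for r in bot.landmark_of(p,q)])
E
```

```text
{'t': np.float64(0.0), 'q': array([ 1.043,  0.478,  0.022,  1.556, -0.012,  1.109, -0.083]), 'joint_vel': array([ 0.001, -0.001, -0.001,  0.   ,  0.   , -0.   ,  0.001]), 'joint_torque': array([-1.0000e-03, -5.9644e+01,  1.6080e+00, -2.8119e+01,  1.2000e-02,
        9.0000e-03, -0.0000e+00]), 'eef_pos': array([ 0.275, -0.616,  0.204]), 'tool_rot': array([-0.001,  0.978,  0.208, -0.   ]), 'contact_force': array([ 0.67 , -0.159, -0.926]), 'torque': array([-0.046,  0.023, -0.029]), 'grasp_force': np.float64(0.0), 'gripper_width': np.float64(1.002)} 0.008
side ['img', 'depth', 'fx', 'fy', 'cx', 'cy', 'camera_from_world', 'shot'] [[-0.852, 0.3, -0.43, -0.082], [-0.524, -0.503, 0.688, 0.962], [-0.01, 0.811, 0.585, 0.994], [0.0, 0.0, 0.0, 1.0]]
knife_block []
slot_1 [([0.515, -0.049, 0.132], 0.84), ([0.538, 0.108, 0.131], 0.8), ([0.537, 0.107, 0.197], 0.73), ([0.501, -0.129, 0.124], 0.56)]
knife_a [([0.506, -0.132, 0.123], 0.72), ([0.522, 0.03, 0.124], 0.54), ([0.512, -0.053, 0.125], 0.5), ([0.537, 0.108, 0.124], 0.47)]
knife_a_handle [([0.54, 0.11, 0.197], 0.63), ([0.398, -0.345, 0.002], 0
[... 796 characters left out ...]
026, 0.128], 0.58), ([0.401, -0.343, 0.001], 0.16)]
knife_a [([0.527, 0.029, 0.126], 0.71), ([0.514, -0.051, 0.125], 0.7), ([0.536, 0.104, 0.125], 0.63), ([0.502, -0.129, 0.128], 0.45)]
knife_a_handle [([0.517, -0.014, 0.002], 0.73), ([0.536, 0.106, 0.195], 0.68)]
crock_floor [([0.543, 0.29, 0.007], 0.82)]
crock [([0.544, 0.288, -0.0], 0.72)]
pepper_mill_mid [([0.714, 0.126, 0.082], 0.85)]
salt_shaker_mid [([0.536, 0.106, 0.128], 0.37)]
mug_mid [([0.556, -0.383, 0.05], 0.83), ([0.379, -0.271, 0.008], 0.58)]
lemon_mid [([0.73, 0.252, 0.03], 0.83), ([0.538, 0.105, 0.123], 0.32)]
fork_mid [([0.379, -0.274, 0.007], 0.65), ([0.715, 0.13, 0.081], 0.5)]
teaspoon_mid [([0.401, -0.344, 0.003], 0.47)]
```

View images.

```bash
python3 - <<'E'
from h import *
p=bot.read_camera('top');c=cloud(p);z=c[...,2]
m=((z>0.215)&(z<0.24)&(abs(c[...,1])<.2)&(c[...,0]>.44)&(c[...,0]<.6)).astype('uint8')
n,l,s,_=cv2.connectedComponentsWithStats(m)
T=[]
for i in range(1,n):
    if s[i,4]>15:
        q=c[l==i];T.append([(q[:,0].min()+q[:,0].max())/2,(q[:,1].min()+q[:,1].max())/2]);print(s[i],q.mean(0).round(4),np.round(T[-1],4),q.min(0).round(4),q.max(0).round(4))
b=(z>.115)&(z<.13)&(abs(c[...,1])<.25)&(c[...,0]>.44)&(c[...,0]<.62)
print(b.sum(),cv2.minAreaRect(c[b][:,:2].astype('float32')),np.median(z[b]))
r=(z>.1)&(z<.12)&(c[...,1]>.22)&(c[...,1]<.36)&(c[...,0]<.62)&(c[...,0]>.46)
print(r.sum(),cv2.minEnclosingCircle(c[r][:,:2].astype('float32')),np.median(z[r]))
E
```

```text
[249 188  10   8  59] [0.5373 0.1053 0.2286] [0.5377 0.1055] [0.5293 0.0943 0.2177] [0.5462 0.1166 0.2358]
[278 196  10   8  61] [0.5249 0.0276 0.2287] [0.5259 0.0283] [0.5171 0.0166 0.2182] [0.5346 0.0399 0.2352]
[309 202   9   8  57] [ 0.5146 -0.0515  0.2296] [ 0.5161 -0.0515] [ 0.507  -0.0622  0.219 ] [ 0.5252 -0.0408  0.2371]
[339 210  10   8  60] [ 0.5029 -0.1307  0.2294] [ 0.5036 -0.1312] [ 0.4948 -0.143   0.2181] [ 0.5123 -0.1195  0.2358]
2332 ((0.5256892442703247, 0.03364294767379761), (0.41425836086273193, 0.0788433626294136), 83.43614959716797) 0.12456947036465182
315 ((0.5446111559867859, 0.28567978739738464), 0.0542086698114872) 0.11013322793580671
```

View pics/side0.png

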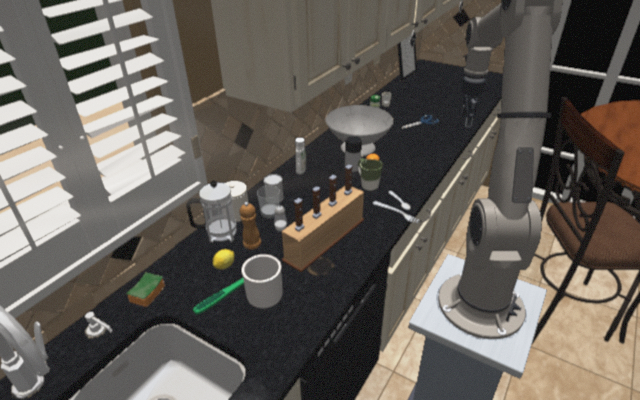

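View pics/top0.png

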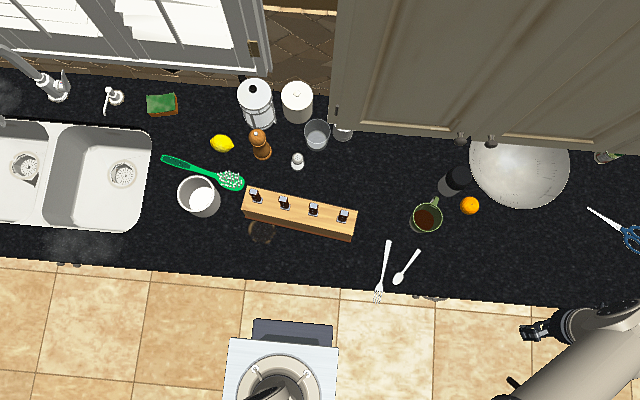

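The top view shows the handles at about (254,195), (284,201), (313,208) and (343,215), with the crock at (198,195). The mug, fork and spoon are to the right, and the pepper mill and lemon are behind. The measured heights fit (handle tops ~0.231, rim 0.110).

Emit:
send_rows --deltas "0.118 -0.129 -0.14 32; 0.118 -0.129 -0.14 32; 0.118 -0.129 -0.14 32; 0.118 -0.129 -0.14 32; 0.118 -0.129 -0.14 32" --claw 0.47 --force 20

```text
t: 1.85
eef_pos: [0.3328, -0.4479, 0.3484]
tool_rot: [0.001, 0.998, -0.069, 0.002]
contact_force: [0.9, -0.9, -0.5]
gripper_width: 0.471
grasp_force: 0.0
```

Emit:
send_rows --deltas "0.055 -0.24 0 0; 0.055 -0.24 0 0; 0.055 -0.24 0 0; 0.055 -0.24 0 0; 0.055 -0.24 0 0"

```text
t: 2.35
eef_pos: [0.4184, -0.2181, 0.3453]
tool_rot: [0.0, 0.998, -0.069, 0.0]
contact_force: [0.7, -0.1, 0.3]
gripper_width: 0.473
grasp_force: 0.0
```

Emit:
send_rows --deltas "0.055 -0.24 0 0; 0.055 -0.24 0 0; 0.055 -0.24 0 0; 0.055 -0.24 0 0; 0.055 -0.24 0 0"

```text
t: 2.85
eef_pos: [0.506, 0.012, 0.3453]
tool_rot: [-0.0, 0.998, -0.069, 0.0]
contact_force: [1.2, -0.3, 1.4]
gripper_width: 0.473
grasp_force: 0.0
```

Emit:
send_rows --deltas "0.015 -0.09 0 0; 0.015 -0.09 0 0; 0.015 -0.09 0 0; 0.015 -0.09 0 0"

```text
t: 3.25
eef_pos: [0.5328, 0.0974, 0.3447]
tool_rot: [0.0, 0.998, -0.068, -0.0]
contact_force: [0.6, -1.0, -0.8]
gripper_width: 0.468
grasp_force: 0.0
```

```bash
cat > go.py <<'E'
import sys
from h import *
from scipy.spatial.transform import Rotation as R
def go(x,y,z):
    o=bot.get_obs();w,a,b,c=o['tool_rot'];M=R.from_quat([a,b,c,w]).as_matrix()
    print('delta tool',(M.T@(np.array([x,y,z])-o['eef_pos'])).round(4),'xang',np.degrees(np.arctan2(M[1,0],M[0,0])).round(2),'F',(M.T@o['contact_force']).round(2),o['eef_pos'].round(4),'t',o['t'])
go(*map(float,sys.argv[1:4]))
E
python3 go.py 0.5375 0.106 0.184
```

```text
delta tool [ 0.0035 -0.0091  0.1607] xang -7.82 F [0.71 0.91 0.81] [0.5328 0.0974 0.3447] t 3.25
```

Emit:
send_rows --deltas "0.003 -0.007 0.08 0; 0.003 -0.007 0.08 0; 0.003 -0.007 0.08 0; 0.003 -0.007 0.08 0; 0.003 -0.007 0.08 0"

```text
t: 3.75
eef_pos: [0.5381, 0.1027, 0.2672]
tool_rot: [-0.0, 0.998, -0.07, 0.002]
contact_force: [1.0, 1.4, -0.5]
gripper_width: 0.468
grasp_force: 0.0
```

```bash
python3 - <<'E'
from h import *
p=bot.read_camera('side');cv2.imwrite('pics/s1.png',cv2.resize(p['img'][140:300,200:440],None,fx=3,fy=3)[...,::-1])
E
python3 go.py 0.5375 0.106 0.184
```

```text
delta tool [-0.0014 -0.0029  0.0832] xang -8.02 F [ 0.44  0.56 -1.  ] [0.5381 0.1029 0.2672] t 3.8
```

View pics/s1.png

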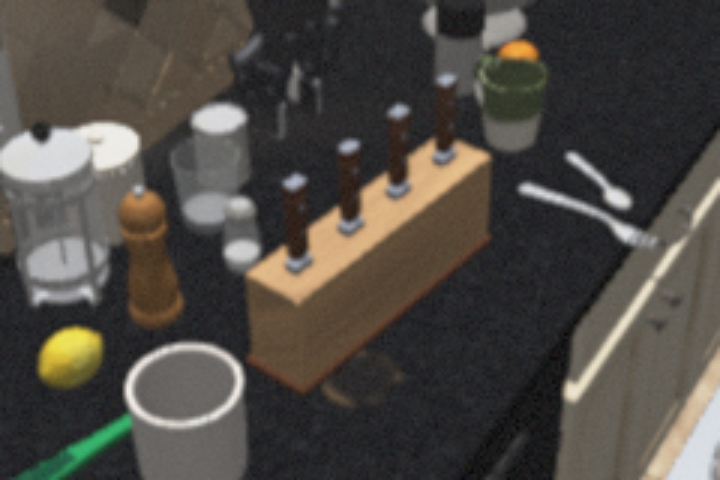

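The gripper shows above the left knife, with its fingertips at about (283,135) and (320,125) either side of the handle top at (295,180). All four knives are upright.

Emit:
send_rows --deltas "-0.001 -0.002 0.02 0; -0.001 -0.002 0.04 0; -0.001 -0.002 0.06 0; -0.001 -0.002 0.083 0; -0.001 -0.002 0.083 0"

```text
t: 4.3
eef_pos: [0.5351, 0.1046, 0.1807]
tool_rot: [0.001, 0.998, -0.07, -0.001]
contact_force: [-0.6, -0.8, 0.6]
gripper_width: 0.471
grasp_force: 0.0
```

```bash
python3 go.py 0.5375 0.106 0.184
```

```text
delta tool [ 0.0021 -0.0017 -0.0033] xang -7.97 F [-0.49  0.83 -0.58] [0.5351 0.1046 0.1807] t 4.3
```

Emit:
send_rows --deltas "0.002 -0.004 -0.002 0; 0.002 -0.007 -0.003 0; 0.002 -0.009 -0.003 0; 0.002 -0.01 -0.003 0; 0.002 -0.011 -0.003 0"

```text
t: 4.8
eef_pos: [0.5399, 0.1161, 0.1854]
tool_rot: [-0.0, 0.998, -0.069, 0.0]
contact_force: [-0.6, -0.3, 0.9]
gripper_width: 0.469
grasp_force: 0.4
```

```bash
python3 go.py 0.5375 0.106 0.184
```

```text
delta tool [-0.001   0.0103  0.0014] xang -7.95 F [-0.51  0.42 -0.87] [0.5399 0.1161 0.1854] t 4.8
```

Emit:
send_rows --deltas "0 -0.001 0 0; 0 -0.0015 0 0; 0 -0.002 0 0; 0 -0.002 0 0"

```text
t: 5.2
eef_pos: [0.5399, 0.1179, 0.1849]
tool_rot: [0.0, 0.998, -0.069, -0.0]
contact_force: [-0.4, -1.2, 1.9]
gripper_width: 0.466
grasp_force: 0.4
```

Emit:
send_rows --deltas "0 -0.001 0 0; 0 -0.0015 0 0; 0 -0.002 0 0; 0 -0.002 0 0"

```text
t: 5.6
eef_pos: [0.5402, 0.12, 0.1849]
tool_rot: [0.0, 0.998, -0.069, 0.0]
contact_force: [0.4, -1.3, 1.0]
gripper_width: 0.469
grasp_force: 0.4
```

Emit:
send_rows --deltas "0 -0.001 0 0; 0 -0.0015 0 0; 0 -0.002 0 0; 0 -0.002 0 0"

```text
t: 6.0
eef_pos: [0.5405, 0.1209, 0.1849]
tool_rot: [0.001, 0.998, -0.07, -0.0]
contact_force: [-0.2, -4.7, 3.1]
gripper_width: 0.47
grasp_force: 2.6
```

```bash
python3 - <<'E'
from h import *
p=bot.read_camera('side');cv2.imwrite('pics/s2.png',cv2.resize(p['img'][170:260,260:380],None,fx=6,fy=6,interpolation=2)[...,::-1])
E
python3 go.py 0.5375 0.106 0.184
```

```text
delta tool [-0.0009  0.0152  0.0009] xang -8.0 F [-0.45  5.36 -3.03] [0.5405 0.1209 0.1849] t 6.05
```

View pics/s2.png

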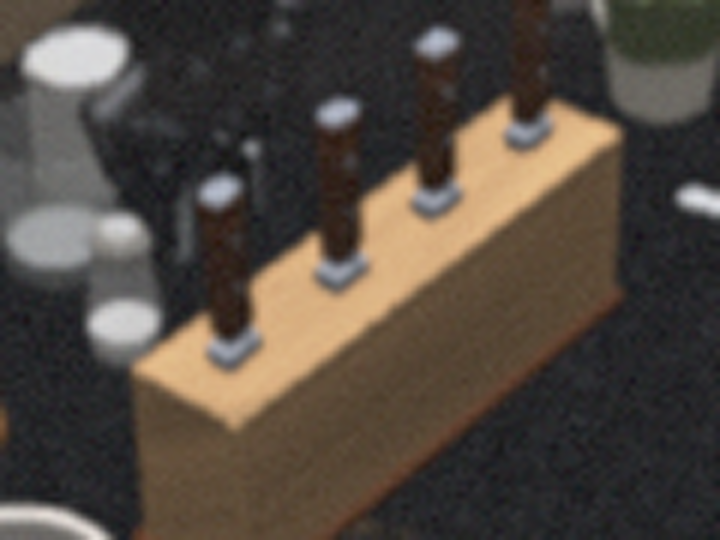

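Force rose to 5 N with motion stopping near 15 mm, so knife 1 is stopped on the left and looks firm. The picture shows its handle leaning a little left. Now right.

Emit:
send_rows --deltas "0 0.01 0 0; 0 0.02 0 0; 0 0.025 0 0; 0 0.027 0 0; 0 0.0285 0 0"

```text
t: 6.55
eef_pos: [0.5367, 0.0942, 0.1851]
tool_rot: [-0.001, 0.998, -0.069, 0.0]
contact_force: [1.1, 2.7, 0.4]
gripper_width: 0.472
grasp_force: 1.4
```

Emit:
send_rows --deltas "0 0.0005 0 0; 0 0.001 0 0; 0 0.001 0 0"

```text
t: 6.85
eef_pos: [0.5366, 0.0939, 0.1851]
tool_rot: [-0.001, 0.998, -0.069, 0.0]
contact_force: [1.3, 5.2, 0.7]
gripper_width: 0.472
grasp_force: 2.3
```

```bash
python3 go.py 0.5375 0.106 0.184
```

```text
delta tool [-0.0007 -0.0121  0.0011] xang -7.89 F [ 0.56 -5.3  -0.73] [0.5366 0.0939 0.1851] t 6.85
```

Emit:
send_rows --deltas "0 -0.0145 0 0; 0 -0.0145 -0.04 0; 0 -0.0145 -0.08 0; 0 0.027 -0.08 0; 0 0.0655 -0.08 0"

```text
t: 7.35
eef_pos: [0.5279, 0.028, 0.2662]
tool_rot: [0.0, 0.998, -0.068, 0.001]
contact_force: [0.6, -1.2, -1.4]
gripper_width: 0.474
grasp_force: 0.0
```

```bash
python3 go.py 0.5275 0.0283 0.184
```

```text
delta tool [-0.0006 -0.0003  0.0822] xang -7.79 F [0.7  1.07 1.37] [0.5279 0.028  0.2662] t 7.35
```

Emit:
send_rows --deltas "-0.001 0 0.03 0; -0.001 0 0.06 0; -0.001 0 0.082 0; -0.001 -0.005 0.082 0; -0.001 -0.008 0.082 0"

```text
t: 7.85
eef_pos: [0.5276, 0.0368, 0.1832]
tool_rot: [0.0, 0.998, -0.069, -0.0]
contact_force: [0.4, 0.1, 0.4]
gripper_width: 0.468
grasp_force: 0.0
```

Emit:
send_rows --deltas "0 -0.001 0 0; 0 -0.002 0 0; 0 -0.003 0 0; 0 -0.004 0 0; 0 -0.004 0 0"

```text
t: 8.35
eef_pos: [0.5282, 0.0399, 0.1832]
tool_rot: [-0.0, 0.998, -0.069, 0.0]
contact_force: [-0.2, 0.6, 0.1]
gripper_width: 0.47
grasp_force: 0.1
```

```bash
python3 go.py 0.5265 0.0283 0.184
```

```text
delta tool [-0.0001  0.0117 -0.0008] xang -7.95 F [-0.31 -0.54 -0.07] [0.5282 0.0399 0.1832] t 8.35
```

Emit:
send_rows --deltas "0 -0.001 0 0; 0 -0.0015 0 0; 0 -0.002 0 0; 0 -0.002 0 0"

```text
t: 8.75
eef_pos: [0.5283, 0.0419, 0.1829]
tool_rot: [-0.0, 0.998, -0.069, -0.0]
contact_force: [-0.5, 0.2, 0.8]
gripper_width: 0.472
grasp_force: 0.1
```

Emit:
send_rows --deltas "0 -0.001 0 0; 0 -0.0015 0 0; 0 -0.002 0 0; 0 -0.002 0 0"

```text
t: 9.15
eef_pos: [0.5286, 0.0439, 0.1829]
tool_rot: [-0.0, 0.998, -0.069, 0.0]
contact_force: [0.4, 0.1, -0.1]
gripper_width: 0.47
grasp_force: 0.1
```

```bash
python3 go.py 0.5265 0.0283 0.184
```

```text
delta tool [ 0.0001  0.0158 -0.0011] xang -7.94 F [ 0.43 -0.15  0.14] [0.5286 0.0439 0.1829] t 9.15
```

Emit:
send_rows --deltas "0 -0.0005 0 0; 0 -0.001 0 0; 0 -0.0015 0 0; 0 -0.0015 0 0"

```text
t: 9.55
eef_pos: [0.5288, 0.0454, 0.1829]
tool_rot: [-0.0, 0.998, -0.069, 0.0]
contact_force: [0.4, -0.4, 0.3]
gripper_width: 0.467
grasp_force: 0.1
```

```bash
python3 - <<'E'
from h import *
p=bot.read_camera('side');cv2.imwrite('pics/s3.png',cv2.resize(p['img'][170:260,260:380],None,fx=6,fy=6,interpolation=2)[...,::-1])
E
python3 go.py 0.5265 0.0283 0.184
```

```text
delta tool [ 0.0001  0.0172 -0.0011] xang -7.94 F [-0.15 -0.16  0.08] [0.5288 0.0454 0.1829] t 9.6
```

View pics/s3.png

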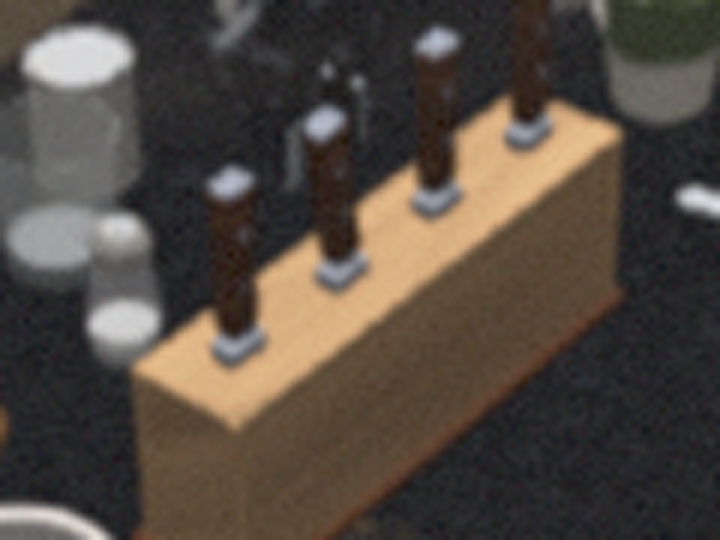

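Handle 2's top has leaned left ((338,112) → (325,122)) while its bolster at (340,268) has not moved, and there is no resistance. It looks like the loose one. I'll continue to its stop.

Emit:
send_rows --deltas "0 -0.0005 0 0; 0 -0.001 0 0; 0 -0.0015 0 0; 0 -0.0015 0 0"

```text
t: 10.0
eef_pos: [0.529, 0.0469, 0.1829]
tool_rot: [-0.0, 0.998, -0.069, -0.0]
contact_force: [0.3, 0.8, -0.1]
gripper_width: 0.471
grasp_force: 0.1
```

Emit:
send_rows --deltas "0 -0.0005 0 0; 0 -0.001 0 0; 0 -0.001 0 0"

```text
t: 10.3
eef_pos: [0.5291, 0.0479, 0.1829]
tool_rot: [-0.0, 0.998, -0.069, 0.0]
contact_force: [-0.3, -0.8, 0.4]
gripper_width: 0.473
grasp_force: 0.1
```

Emit:
send_rows --deltas "0 -0.0005 0 0; 0 -0.001 0 0; 0 -0.0015 0 0; 0 -0.0015 0 0"

```text
t: 10.7
eef_pos: [0.5293, 0.0492, 0.1829]
tool_rot: [0.0, 0.998, -0.069, -0.0]
contact_force: [0.8, -0.4, 0.8]
gripper_width: 0.468
grasp_force: 0.2
```

Emit:
send_rows --deltas "0 -0.0005 0 0; 0 -0.001 0 0; 0 -0.001 0 0"

```text
t: 11.0
eef_pos: [0.5295, 0.0503, 0.1829]
tool_rot: [0.0, 0.998, -0.069, 0.0]
contact_force: [0.1, -0.5, -0.0]
gripper_width: 0.47
grasp_force: 0.3
```

```bash
python3 go.py 0.5265 0.0283 0.184
```

```text
delta tool [ 0.      0.0222 -0.0011] xang -7.95 F [0.19 0.46 0.03] [0.5295 0.0503 0.1829] t 11.0
```

Emit:
send_rows --deltas "0 -0.0005 0 0; 0 -0.001 0 0; 0 -0.0015 0 0; 0 -0.0015 0 0"

```text
t: 11.4
eef_pos: [0.5297, 0.0518, 0.1829]
tool_rot: [-0.0, 0.998, -0.069, 0.0]
contact_force: [0.9, -1.0, 0.2]
gripper_width: 0.471
grasp_force: 0.4
```

```bash
python3 go.py 0.5265 0.0283 0.184
```

```text
delta tool [ 0.0001  0.0237 -0.0011] xang -7.94 F [ 0.98  0.88 -0.23] [0.5297 0.0518 0.1829] t 11.4
```

Emit:
send_rows --deltas "0 -0.0005 0 0; 0 -0.001 0 0; 0 -0.0015 0 0; 0 -0.0015 0 0"

```text
t: 11.8
eef_pos: [0.5299, 0.0529, 0.1829]
tool_rot: [0.0, 0.998, -0.069, -0.0]
contact_force: [-0.5, -2.0, 2.0]
gripper_width: 0.469
grasp_force: 1.1
```

```bash
python3 - <<'E'
from h import *
p=bot.read_camera('side');cv2.imwrite('pics/s4.png',cv2.resize(p['img'][170:260,260:380],None,fx=6,fy=6,interpolation=2)[...,::-1])
E
python3 go.py 0.5265 0.0283 0.184
```

```text
delta tool [ 0.0001  0.0248 -0.0011] xang -7.96 F [-0.01  2.56 -1.93] [0.5299 0.0529 0.1829] t 11.85
```

View pics/s4.png

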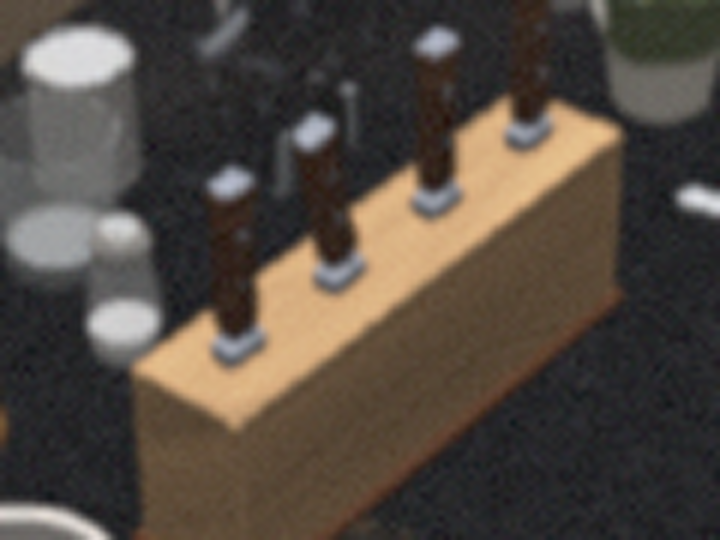

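Handle 2 is clearly leaning left now (top at (314,130)) and the force is beginning to rise: it is at the stop. One small step to confirm.

Emit:
send_rows --deltas "0 -0.0005 0 0; 0 -0.001 0 0; 0 -0.001 0 0"

```text
t: 12.15
eef_pos: [0.5299, 0.0535, 0.1829]
tool_rot: [0.0, 0.998, -0.07, -0.0]
contact_force: [-1.6, -4.8, 1.7]
gripper_width: 0.471
grasp_force: 2.5
```

```bash
python3 go.py 0.5265 0.0283 0.184
```

```text
delta tool [ 0.0001  0.0254 -0.0011] xang -7.98 F [-0.87  4.96 -1.7 ] [0.5299 0.0535 0.1829] t 12.15
```

Emit:
send_rows --deltas "0 0.015 0 0; 0 0.03 0 0; 0 0.04 0 0; 0 0.044 0 0; 0 0.046 0 0"

```text
t: 12.65
eef_pos: [0.5237, 0.009, 0.1829]
tool_rot: [-0.0, 0.998, -0.069, 0.0]
contact_force: [-0.3, 1.2, -0.1]
gripper_width: 0.47
grasp_force: 0.3
```

Emit:
send_rows --deltas "0 0.0007 0 0; 0 0.0014 0 0; 0 0.002 0 0; 0 0.002 0 0"

```text
t: 13.05
eef_pos: [0.5235, 0.0071, 0.183]
tool_rot: [-0.0, 0.998, -0.069, 0.0]
contact_force: [-0.6, 1.2, -0.2]
gripper_width: 0.471
grasp_force: 0.4
```

```bash
python3 go.py 0.5265 0.0283 0.184
```

```text
delta tool [ 0.0001 -0.0215 -0.001 ] xang -7.92 F [-0.75 -1.14  0.21] [0.5235 0.0071 0.183 ] t 13.05
```

Emit:
send_rows --deltas "0 0.0007 0 0; 0 0.0014 0 0; 0 0.002 0 0; 0 0.002 0 0"

```text
t: 13.45
eef_pos: [0.5231, 0.0046, 0.1829]
tool_rot: [0.0, 0.998, -0.069, 0.0]
contact_force: [-1.1, 1.3, 0.8]
gripper_width: 0.473
grasp_force: 0.4
```

```bash
python3 go.py 0.5265 0.0283 0.184
```

```text
delta tool [ 0.     -0.024  -0.0011] xang -7.96 F [-1.26 -1.18 -0.81] [0.5231 0.0046 0.1829] t 13.45
```

Emit:
send_rows --deltas "0 0.0005 0 0; 0 0.001 0 0; 0 0.0015 0 0; 0 0.0015 0 0"

```text
t: 13.85
eef_pos: [0.523, 0.0036, 0.183]
tool_rot: [-0.0, 0.998, -0.069, 0.0]
contact_force: [0.5, 2.1, 0.3]
gripper_width: 0.467
grasp_force: 1.2
```

```bash
python3 go.py 0.5265 0.0283 0.184
```

```text
delta tool [ 0.0001 -0.025  -0.001 ] xang -7.93 F [ 0.17 -2.18 -0.32] [0.523  0.0036 0.183 ] t 13.85
```

Emit:
send_rows --deltas "0 0.0005 0 0; 0 0.001 0 0; 0 0.001 0 0"

```text
t: 14.15
eef_pos: [0.523, 0.0031, 0.183]
tool_rot: [-0.001, 0.998, -0.069, 0.0]
contact_force: [0.8, 5.2, 0.5]
gripper_width: 0.475
grasp_force: 2.4
```

```bash
python3 go.py 0.5265 0.0283 0.184
```

```text
delta tool [ 0.0001 -0.0254 -0.001 ] xang -7.91 F [ 0.03 -5.27 -0.54] [0.523  0.0031 0.183 ] t 14.15
```

Knife 2 is loose: it moved about ±15 mm to its stops. I'll set its handle back upright to clear the way, then go to knife 3.

Emit:
send_rows --deltas "0 -0.015 0 0; 0 -0.03 0 0; 0 -0.0365 0 0; 0 -0.0365 0 0; 0 -0.0265 0 0"

```text
t: 14.65
eef_pos: [0.5263, 0.0286, 0.1828]
tool_rot: [0.0, 0.998, -0.068, -0.0]
contact_force: [-0.1, 0.7, 0.0]
gripper_width: 0.471
grasp_force: 0.0
```

Emit:
send_rows --deltas "0 0 -0.04 0; 0 0 -0.08 0; 0 0.04 -0.08 0; 0 0.08 -0.08 0; 0 0.08 -0.08 0"

```text
t: 15.15
eef_pos: [0.5139, -0.0594, 0.2629]
tool_rot: [0.002, 0.997, -0.075, -0.0]
contact_force: [0.2, 0.0, -0.2]
gripper_width: 0.476
grasp_force: 0.0
```

```bash
python3 go.py 0.5153 -0.0509 0.183
```

```text
delta tool [ 0.0001 -0.0089  0.0798] xang -8.58 F [ 0.15 -0.03  0.22] [ 0.5139 -0.0594  0.2629] t 15.15
```

Emit:
send_rows --deltas "0 0 0 0; 0 0 0 0"

```text
t: 15.35
eef_pos: [0.5151, -0.0509, 0.2628]
tool_rot: [-0.0, 0.998, -0.069, -0.0]
contact_force: [1.0, -0.5, -0.7]
gripper_width: 0.47
grasp_force: 0.0
```

```bash
python3 go.py 0.5153 -0.0509 0.183
```

```text
delta tool [0.0002 0.     0.0798] xang -7.96 F [1.01 0.36 0.73] [ 0.5151 -0.0509  0.2628] t 15.35
```

Emit:
send_rows --deltas "0 0 0.03 0; 0 0 0.06 0; 0 0 0.08 0; 0 -0.005 0.08 0; 0 -0.008 0.08 0"

```text
t: 15.85
eef_pos: [0.5168, -0.0415, 0.1833]
tool_rot: [-0.0, 0.998, -0.068, -0.0]
contact_force: [0.0, -0.1, 0.1]
gripper_width: 0.467
grasp_force: 0.1
```

Emit:
send_rows --deltas "0 -0.001 0 0; 0 -0.002 0 0; 0 -0.003 0 0; 0 -0.004 0 0; 0 -0.004 0 0"

```text
t: 16.35
eef_pos: [0.5173, -0.0389, 0.1832]
tool_rot: [0.0, 0.998, -0.069, 0.0]
contact_force: [-0.5, -0.3, 0.3]
gripper_width: 0.467
grasp_force: 0.2
```

Emit:
send_rows --deltas "0 -0.0005 0 0; 0 -0.001 0 0; 0 -0.001 0 0"

```text
t: 16.65
eef_pos: [0.5172, -0.0381, 0.183]
tool_rot: [0.0, 0.998, -0.069, 0.0]
contact_force: [-0.5, -0.5, -0.3]
gripper_width: 0.468
grasp_force: 0.7
```

```bash
python3 go.py 0.5153 -0.0509 0.183
```

```text
delta tool [-0.0001  0.0129 -0.    ] xang -7.96 F [-0.42  0.53  0.29] [ 0.5172 -0.0381  0.183 ] t 16.65
```

Emit:
send_rows --deltas "0 -0.0005 0 0; 0 -0.001 0 0; 0 -0.0015 0 0; 0 -0.0015 0 0"

```text
t: 17.05
eef_pos: [0.5173, -0.0374, 0.183]
tool_rot: [0.001, 0.998, -0.07, 0.0]
contact_force: [-1.1, -5.4, 2.7]
gripper_width: 0.468
grasp_force: 2.5
```

```bash
python3 go.py 0.5153 -0.0509 0.183
```

```text
delta tool [-0.0001  0.0137  0.    ] xang -7.99 F [-0.31  5.53 -2.72] [ 0.5173 -0.0374  0.183 ] t 17.05
```

Knife 3 stops hard at 13.7 mm (5.5 N), so it is firm. Now right.

Emit:
send_rows --deltas "0 0.01 0 0; 0 0.02 0 0; 0 0.025 0 0; 0 0.027 0 0; 0 0.0275 0 0"

```text
t: 17.55
eef_pos: [0.5135, -0.0636, 0.1829]
tool_rot: [-0.0, 0.998, -0.069, 0.0]
contact_force: [0.7, 1.3, 0.5]
gripper_width: 0.469
grasp_force: 0.2
```

Emit:
send_rows --deltas "0 0.0005 0 0; 0 0.001 0 0; 0 0.001 0 0"

```text
t: 17.85
eef_pos: [0.5135, -0.064, 0.1829]
tool_rot: [-0.0, 0.998, -0.069, 0.0]
contact_force: [0.7, 1.7, -0.5]
gripper_width: 0.469
grasp_force: 1.0
```

```bash
python3 go.py 0.5153 -0.0509 0.183
```

```text
delta tool [-0.     -0.0132 -0.0001] xang -7.91 F [ 0.48 -1.81  0.5 ] [ 0.5135 -0.064   0.1829] t 17.85
```

Emit:
send_rows --deltas "0 0.0005 0 0; 0 0.001 0 0; 0 0.001 0 0"

```text
t: 18.15
eef_pos: [0.5135, -0.0645, 0.183]
tool_rot: [-0.001, 0.998, -0.069, 0.0]
contact_force: [0.6, 4.1, -0.0]
gripper_width: 0.471
grasp_force: 2.6
```

```bash
python3 go.py 0.5153 -0.0509 0.183
```

```text
delta tool [-0.0001 -0.0137 -0.    ] xang -7.9 F [ 0.02 -4.16  0.05] [ 0.5135 -0.0645  0.183 ] t 18.15
```

Emit:
send_rows --deltas "0 -0.0147 0 0; 0 -0.0147 -0.04 0; 0 -0.0147 -0.08 0; 0 0.025 -0.08 0; 0 0.0653 -0.08 0"

```text
t: 18.65
eef_pos: [0.505, -0.1312, 0.2646]
tool_rot: [0.001, 0.998, -0.068, 0.002]
contact_force: [0.4, -2.1, -0.9]
gripper_width: 0.471
grasp_force: 0.0
```

Emit:
send_rows --deltas "0 0 0 0; 0 0 0 0"

```text
t: 18.85
eef_pos: [0.5036, -0.1321, 0.2627]
tool_rot: [0.0, 0.997, -0.071, -0.0]
contact_force: [0.5, -0.3, -0.4]
gripper_width: 0.47
grasp_force: 0.0
```

```bash
python3 go.py 0.5041 -0.1301 0.183
```

```text
delta tool [ 0.0002 -0.0021  0.0797] xang -8.14 F [0.58 0.27 0.39] [ 0.5036 -0.1321  0.2627] t 18.85
```

Emit:
send_rows --deltas "0 0 0.03 0; 0 0 0.06 0; 0 0 0.08 0; 0 -0.005 0.08 0; 0 -0.009 0.08 0"

```text
t: 19.35
eef_pos: [0.5058, -0.1201, 0.1832]
tool_rot: [-0.0, 0.998, -0.069, -0.0]
contact_force: [0.9, 0.0, 0.7]
gripper_width: 0.473
grasp_force: 0.2
```

Emit:
send_rows --deltas "0 -0.001 0 0; 0 -0.002 0 0; 0 -0.003 0 0; 0 -0.004 0 0; 0 -0.004 0 0"

```text
t: 19.85
eef_pos: [0.5063, -0.1176, 0.1833]
tool_rot: [0.0, 0.998, -0.069, 0.0]
contact_force: [-0.1, -1.3, 0.6]
gripper_width: 0.466
grasp_force: 0.3
```

```bash
python3 go.py 0.5041 -0.1301 0.183
```

```text
delta tool [-0.0004  0.0127  0.0003] xang -7.95 F [ 0.1   1.3  -0.62] [ 0.5063 -0.1176  0.1833] t 19.85
```

Emit:
send_rows --deltas "0 -0.0005 0 0; 0 -0.001 0 0; 0 -0.0015 0 0; 0 -0.0015 0 0"

```text
t: 20.25
eef_pos: [0.5063, -0.1168, 0.1831]
tool_rot: [0.0, 0.998, -0.07, 0.0]
contact_force: [-0.5, -4.3, 3.3]
gripper_width: 0.469
grasp_force: 2.1
```

```bash
python3 go.py 0.5041 -0.1301 0.183
```

```text
delta tool [-0.0003  0.0135  0.0001] xang -7.99 F [ 0.12  4.37 -3.32] [ 0.5063 -0.1168  0.1831] t 20.25
```

Knife 4 is at its left stop and firm. Now right.

Emit:
send_rows --deltas "0 0.01 0 0; 0 0.02 0 0; 0 0.025 0 0; 0 0.027 0 0; 0 0.028 0 0"

```text
t: 20.75
eef_pos: [0.5023, -0.1432, 0.1828]
tool_rot: [-0.0, 0.998, -0.069, -0.0]
contact_force: [0.4, 2.4, -0.1]
gripper_width: 0.471
grasp_force: 1.1
```

Emit:
send_rows --deltas "0 0.0005 0 0; 0 0.001 0 0; 0 0.001 0 0"

```text
t: 21.05
eef_pos: [0.5023, -0.1436, 0.1828]
tool_rot: [-0.0, 0.998, -0.069, -0.0]
contact_force: [-0.0, 4.4, -0.8]
gripper_width: 0.469
grasp_force: 2.2
```

```bash
python3 go.py 0.5041 -0.1301 0.183
```

```text
delta tool [-0.0001 -0.0136 -0.0002] xang -7.89 F [-0.63 -4.31  0.78] [ 0.5023 -0.1436  0.1828] t 21.05
```

All four are tested and knife 2 is the loose one. Moving back to it.

Emit:
send_rows --deltas "0 -0.0146 0 0; 0 -0.0146 -0.04 0; 0 -0.0146 -0.08 0; 0 -0.06 -0.08 0; 0 -0.105 -0.08 0"

```text
t: 21.55
eef_pos: [0.5178, -0.0406, 0.2646]
tool_rot: [0.001, 0.997, -0.071, 0.002]
contact_force: [1.1, 0.3, -0.5]
gripper_width: 0.471
grasp_force: 0.0
```

Emit:
send_rows --deltas "0 -0.04 0 0; 0 -0.065 0 0; 0 -0.07 0 0; 0 -0.07 0 0; 0 -0.07 0 0"

```text
t: 22.05
eef_pos: [0.5264, 0.0272, 0.2628]
tool_rot: [0.001, 0.998, -0.07, -0.0]
contact_force: [-0.4, -0.7, -0.6]
gripper_width: 0.472
grasp_force: 0.0
```

```bash
python3 go.py 0.5265 0.0283 0.183; python3 - <<'E'
from h import *
p=bot.read_camera('side');cv2.imwrite('pics/s5.png',cv2.resize(p['img'][150:260,250:380],None,fx=5,fy=5,interpolation=2)[...,::-1])
E
```

```text
delta tool [-0.     -0.0012  0.0798] xang -8.04 F [-0.3   0.77  0.56] [0.5264 0.0272 0.2628] t 22.05
```

View pics/s5.png

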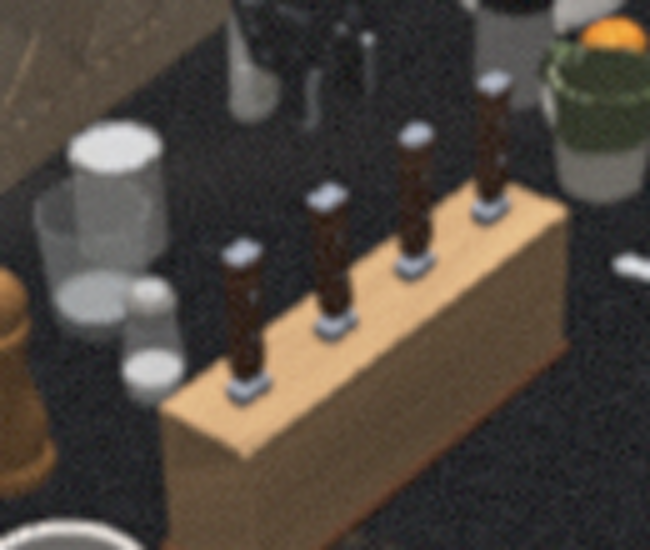

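All four are seated. Handle 2 (top at (328,198)) is nearly upright and the fingers are above it. Descend and grip.

Emit:
send_rows --deltas "0 0 0.03 0; 0 0 0.06 0; 0 0 0.08 0; 0 0 0.08 0; 0 0 0.08 0"

```text
t: 22.6
eef_pos: [0.5266, 0.0276, 0.1833]
tool_rot: [0.0, 0.998, -0.07, -0.0]
contact_force: [-0.3, 0.1, -0.2]
gripper_width: 0.467
grasp_force: 0.0
```

Emit:
send_rows --deltas "0 0 0 0; 0 0 0 0; 0 0 0 0; 0 0 0 0; 0 0 0 0" --claw 0.0 --force 30

```text
t: 23.1
eef_pos: [0.5275, 0.0287, 0.1841]
tool_rot: [-0.0, 0.998, -0.069, 0.001]
contact_force: [-0.7, -0.6, 6.4]
gripper_width: 0.273
grasp_force: 32.7
```

```bash
python3 go.py 0.5265 0.0283 0.183
```

```text
delta tool [-0.0009  0.0005  0.0011] xang -7.96 F [-0.6   0.72 -6.41] [0.5275 0.0287 0.1841] t 23.1
```

Emit:
send_rows --deltas "0 0 -0.01 0; 0 0 -0.025 0; 0 0 -0.04 0; 0 0 -0.06 0; 0 0 -0.08 0"

```text
t: 23.6
eef_pos: [0.526, 0.0287, 0.2637]
tool_rot: [0.0, 0.998, -0.069, -0.0]
contact_force: [0.9, -0.4, -1.3]
gripper_width: 0.271
grasp_force: 31.8
```

Emit:
send_rows --deltas "0 0 -0.03 0; 0 0 -0.06 0; 0 0 -0.09 0; 0 0 -0.12 0; 0 0 -0.15 0"

```text
t: 24.1
eef_pos: [0.5257, 0.0288, 0.4144]
tool_rot: [0.0, 0.998, -0.069, -0.0]
contact_force: [0.1, -0.4, -0.7]
gripper_width: 0.273
grasp_force: 31.8
```

Emit:
send_rows --deltas "0 0 0 0; 0 0 0 0"

```text
t: 24.3
eef_pos: [0.5262, 0.0288, 0.4133]
tool_rot: [-0.0, 0.998, -0.069, 0.0]
contact_force: [-0.3, -0.3, -1.2]
gripper_width: 0.275
grasp_force: 31.9
```

```bash
python3 go.py 0.543 0.287 0.41;python3 - <<'E'
from h import *
p=bot.read_camera('side');cv2.imwrite('pics/s6.png',cv2.resize(p['img'][130:310,220:400],None,fx=3.3,fy=3.3,interpolation=2)[...,::-1])
print([(np.round(r['xyz'],3).tolist(),round(r['confidence'],2)) for r in bot.landmark_of(p,'knife_a')])
E
```

```text
delta tool [-0.019  -0.258   0.0033] xang -7.94 F [-0.22  0.29  1.2 ] [0.5262 0.0288 0.4133] t 24.3
[([0.522, 0.029, 0.356], 0.84), ([0.537, 0.108, 0.124], 0.63), ([0.513, -0.054, 0.124], 0.62), ([0.507, -0.131, 0.123], 0.61), ([0.512, -0.052, 0.128], 0.44)]
```

View pics/s6.png

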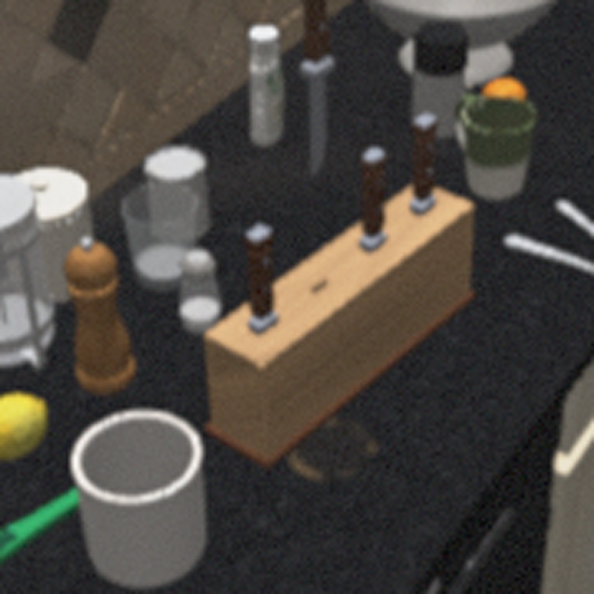

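Knife 2 is drawn clear, hanging straight with its tip at about (316,170), and the other three are seated. Carry it to above the crock.

Emit:
send_rows --deltas "-0.002 -0.02 0 0; -0.005 -0.06 0 0; -0.008 -0.1 0 0; -0.01 -0.14 0 0; -0.013 -0.18 0 0"

```text
t: 24.9
eef_pos: [0.5379, 0.2097, 0.4114]
tool_rot: [0.001, 0.998, -0.07, -0.001]
contact_force: [0.7, -0.2, -1.2]
gripper_width: 0.276
grasp_force: 31.8
```

Emit:
send_rows --deltas "-0.003 -0.035 0 0; -0.005 -0.06 0 0; -0.006 -0.075 0 0; -0.006 -0.078 0 0; -0.006 -0.078 0 0"

```text
t: 25.4
eef_pos: [0.5434, 0.286, 0.4122]
tool_rot: [0.001, 0.998, -0.069, -0.0]
contact_force: [0.2, -0.6, -0.8]
gripper_width: 0.274
grasp_force: 31.8
```

Emit:
send_rows --deltas "0 0 0 0; 0 0 0 0"

```text
t: 25.6
eef_pos: [0.5438, 0.2852, 0.4131]
tool_rot: [0.0, 0.998, -0.07, 0.0]
contact_force: [-0.2, -0.2, -0.3]
gripper_width: 0.274
grasp_force: 31.8
```

```bash
python3 go.py 0.543 0.287 0.166;python3 - <<'E'
from h import *
for n in('side','top'):
    p=bot.read_camera(n)
    for q in('knife_a','crock_floor'):print(n,q,[(np.round(r['xyz'],3).tolist(),round(r['confidence'],2)) for r in bot.landmark_of(p,q)])
E
```

```text
delta tool [-0.0012 -0.0018  0.2471] xang -8.08 F [-0.21  0.21  0.32] [0.5438 0.2852 0.4131] t 25.6
side knife_a [([0.537, 0.106, 0.123], 0.63), ([0.539, 0.285, 0.354], 0.6), ([0.514, -0.05, 0.125], 0.58), ([0.508, -0.132, 0.121], 0.5)]
side crock_floor [([0.541, 0.288, 0.008], 0.58)]
top knife_a [([0.536, 0.105, 0.129], 0.57), ([0.543, 0.281, 0.354], 0.53), ([0.512, -0.056, 0.124], 0.51), ([0.506, -0.132, 0.126], 0.45)]
top crock_floor [([0.545, 0.289, 0.011], 0.91)]
```

Emit:
send_rows --deltas "-0.001 -0.002 0.03 0; -0.001 -0.002 0.06 0; -0.001 -0.002 0.09 0; -0.001 -0.002 0.12 0; -0.001 -0.002 0.15 0"

```text
t: 26.4
eef_pos: [0.5426, 0.2888, 0.2619]
tool_rot: [-0.0, 0.998, -0.069, 0.0]
contact_force: [0.1, -0.5, -0.1]
gripper_width: 0.273
grasp_force: 31.9
```

Emit:
send_rows --deltas "0 0 0.03 0; 0 0 0.055 0; 0 0 0.075 0; 0 0 0.084 0; 0 0 0.084 0"

```text
t: 26.9
eef_pos: [0.5421, 0.2885, 0.1778]
tool_rot: [0.001, 0.998, -0.069, -0.001]
contact_force: [-0.0, -0.4, -0.4]
gripper_width: 0.266
grasp_force: 31.8
```

Emit:
send_rows --deltas "0 0 0.002 0; 0 0 0.004 0; 0 0 0.006 0; 0 0 0.008 0; 0 0 0.008 0"

```text
t: 27.4
eef_pos: [0.5426, 0.2888, 0.1709]
tool_rot: [0.0, 0.998, -0.069, 0.0]
contact_force: [-0.5, 0.8, -0.9]
gripper_width: 0.274
grasp_force: 31.8
```

```bash
python3 go.py 0.543 0.287 0.166
```

```text
delta tool [0.0007 0.0018 0.0049] xang -7.95 F [-0.6  -0.76  0.87] [0.5426 0.2888 0.1709] t 27.4
```

Emit:
send_rows --deltas "0 0 0.001 0; 0 0 0.002 0; 0 0 0.003 0; 0 0 0.003 0"

```text
t: 27.8
eef_pos: [0.5425, 0.2889, 0.1677]
tool_rot: [0.0, 0.998, -0.069, -0.0]
contact_force: [-0.5, -1.0, -0.6]
gripper_width: 0.269
grasp_force: 31.8
```

```bash
python3 go.py 0.543 0.287 0.166
```

```text
delta tool [0.0008 0.0018 0.0017] xang -7.95 F [-0.41  1.03  0.63] [0.5425 0.2889 0.1677] t 27.8
```

Emit:
send_rows --deltas "0 0 0.0005 0; 0 0 0.001 0; 0 0 0.0015 0; 0 0 0.0015 0"

```text
t: 28.2
eef_pos: [0.5431, 0.2893, 0.1672]
tool_rot: [-0.0, 0.998, -0.069, 0.001]
contact_force: [0.4, -0.3, 4.4]
gripper_width: 0.274
grasp_force: 32.5
```

```bash
python3 go.py 0.543 0.287 0.166
```

```text
delta tool [0.0002 0.0023 0.0012] xang -7.95 F [ 0.47  0.21 -4.37] [0.5431 0.2893 0.1672] t 28.2
```

The tip is on the crock floor (4.4 N upward). Release in two stages, then rise.

Emit:
send_rows --deltas "0 0 0 0; 0 0 0 0; 0 0 0 0; 0 0 0 0" --claw 0.45

```text
t: 28.6
eef_pos: [0.5424, 0.2888, 0.1661]
tool_rot: [0.0, 0.998, -0.069, -0.0]
contact_force: [1.2, -0.6, 0.0]
gripper_width: 0.45
grasp_force: 0.0
```

Emit:
send_rows --deltas "0 0 0 0; 0 0 0 0; 0 0 0 0; 0 0 0 0; 0 0 0 0" --claw 1.0

```text
t: 29.1
eef_pos: [0.5426, 0.2889, 0.1664]
tool_rot: [0.0, 0.998, -0.069, 0.0]
contact_force: [0.6, -0.2, 0.4]
gripper_width: 0.998
grasp_force: 0.0
```

```bash
python3 go.py 0.543 0.287 0.166;python3 - <<'E'
from h import *
p=bot.read_camera('side');cv2.imwrite('pics/s7.png',cv2.resize(p['img'][170:320,180:360],None,fx=3.5,fy=3.5,interpolation=2)[...,::-1])
print([(np.round(r['xyz'],3).tolist(),round(r['confidence'],2)) for r in bot.landmark_of(p,'knife_a')])
E
```

```text
delta tool [0.0006 0.0018 0.0004] xang -7.95 F [ 0.61  0.17 -0.36] [0.5426 0.2889 0.1664] t 29.1
[([0.542, 0.273, 0.106], 0.73), ([0.538, 0.105, 0.121], 0.62), ([0.509, -0.13, 0.123], 0.57), ([0.511, -0.053, 0.125], 0.46)]
```

View pics/s7.png

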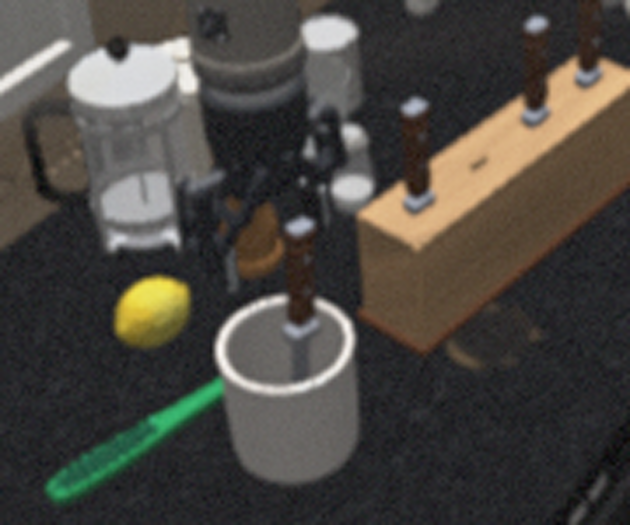

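The knife stands in the crock leaning right (handle top at (300,228), bolster just at the rim) with the fingers open either side. Now rise gently.

Emit:
send_rows --deltas "0 0 0 0; 0 0 0 0; 0 0 -0.005 0; 0 0 -0.01 0; 0 0 -0.02 0"

```text
t: 29.7
eef_pos: [0.5423, 0.2888, 0.1866]
tool_rot: [0.0, 0.998, -0.069, -0.0]
contact_force: [0.6, -0.1, -0.7]
gripper_width: 1.002
grasp_force: 0.0
```

Emit:
send_rows --deltas "0 0 -0.015 0; 0 0 -0.03 0; 0 0 -0.05 0; 0 0 -0.08 0; 0 0 -0.12 0"

```text
t: 30.2
eef_pos: [0.5419, 0.2884, 0.3076]
tool_rot: [0.001, 0.998, -0.069, -0.001]
contact_force: [1.0, 0.2, 0.4]
gripper_width: 1.001
grasp_force: 0.0
```

Emit:
send_rows --deltas "0 0 -0.04 0; 0 0 -0.06 0; 0 0 -0.06 0; 0 0 -0.06 0; 0 0 -0.06 0"

```text
t: 30.7
eef_pos: [0.5421, 0.2885, 0.3655]
tool_rot: [0.001, 0.998, -0.069, -0.001]
contact_force: [-0.8, 0.1, 0.9]
gripper_width: 1.0
grasp_force: 0.0
```

```bash
python3 - <<'E'
from h import *
p=bot.read_camera('side');cv2.imwrite('pics/s8.png',cv2.resize(p['img'][170:320,180:360],None,fx=3.5,fy=3.5,interpolation=2)[...,::-1])
for q in ('knife_a','crock_floor'): print([(np.round(r['xyz'],3).tolist(),round(r['confidence'],2)) for r in bot.landmark_of(p,q)])
E
```

```text
[([0.539, 0.261, 0.104], 0.72), ([0.5, -0.136, 0.2], 0.71), ([0.535, 0.11, 0.121], 0.52), ([0.507, -0.133, 0.12], 0.5), ([0.514, -0.053, 0.127], 0.46)]
[([0.543, 0.286, 0.009], 0.69)]
```

View pics/s8.png

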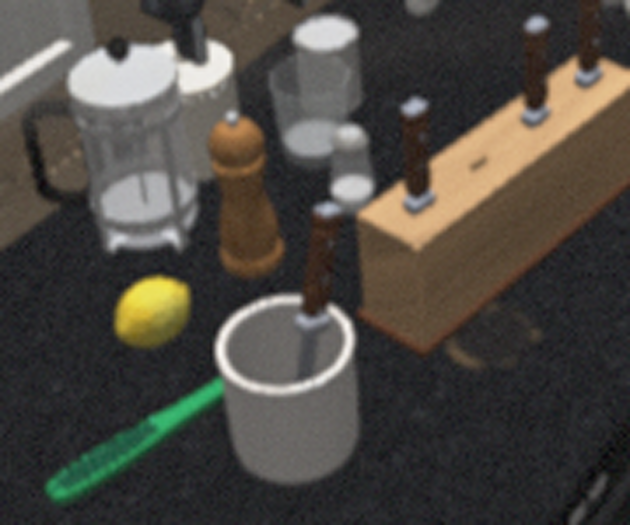

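The knife leans to the right in the crock with its bolster at (313,318), everything else in place. Let it settle briefly, confirm, and hand in.

Emit:
send_rows --deltas "0 0 0 0; 0 0 0 0; 0 0 0 0; 0 0 0 0; 0 0 0 0"

```text
t: 31.35
eef_pos: [0.5426, 0.289, 0.3664]
tool_rot: [-0.0, 0.998, -0.069, 0.0]
contact_force: [0.0, 0.1, -0.1]
gripper_width: 1.0
grasp_force: 0.0
```

Emit:
send_rows --deltas "0 0 0 0; 0 0 0 0; 0 0 0 0; 0 0 0 0; 0 0 0 0"

```text
t: 31.85
eef_pos: [0.5426, 0.2889, 0.3664]
tool_rot: [-0.0, 0.998, -0.069, 0.0]
contact_force: [0.1, 0.7, -0.4]
gripper_width: 0.998
grasp_force: 0.0
```

```bash
python3 - <<'E'
from h import *
A=[]
for i in range(2):
    p=bot.read_camera('side');A.append(p['img'][215:280,240:290].astype(float));L=[r['xyz'] for r in bot.landmark_of(p,'knife_a')]
    print(np.round(L,3).tolist())
    for _ in range(6 if i==0 else 0): bot.read_camera('top')
old=cv2.imread('pics/s8.png')[...,::-1];old=cv2.resize(old,(180,150),interpolation=cv2.INTER_AREA)[45:110,60:110]
print('diff',abs(A[0]-A[1]).mean(),abs(A[1]-old).mean())
h=L and min(L,key=lambda v:np.hypot(v[0]-.543,v[1]-.287));z=h[2]-.008
print('tang over floor',z)
if .06<z<.106 and np.hypot(h[0]-.543,h[1]-.287)<.045 and abs(A[0]-A[1]).mean()<6: print(bot.hand_in())
E
```

```text
[[0.54, 0.258, 0.102], [0.515, -0.05, 0.124], [0.52, -0.013, 0.004], [0.536, 0.107, 0.123], [0.507, -0.133, 0.122]]
[[0.538, 0.107, 0.123], [0.505, -0.135, 0.122], [0.539, 0.26, 0.102], [0.511, -0.051, 0.125]]
diff 3.0507692307692307 2.8304615384615386
tang over floor 0.09409999999999999
the job is handed in; nothing more can be done
None
```

I rocked all four handles left then right. The second knife from the left was the loose one, and it now leans at rest, blade down, in the crock. The three firm knives are still seated. The job is handed in, but no verdict came back.

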